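Set the transport lock of an eye-test instrument

TASK

Lock this eye-test instrument's plunger for transport: pull the safety catch all the way out from under the push plate, press the push plate home into its housing, and while it is down slide the keeper frame all the way across so that its trap bar holds the plate down. Let go of everything when done, and do not knock or shift the bottle, the jar or the lens stand around it.

Things in the scene. Friction and masses are not known exactly. Their poses are not given: they have to be found in the camera images.
- console: Fixed cream console, 253 mm deep (x), 280 wide over its side dials, 123 high. Origin on the table; its x points to its back, y to its left. Its front face slopes 30 degrees, rising to the back, 85 mm above the origin. FACE FRAME of the lock parts: origin there; X up the slope = (0.866, 0, 0.5), Y = y, Z = outward normal (-0.5, 0, 0.866), all in the console's axes. Face: X -108 to 66 mm.
- plunger_top (a point): Centre of the top of the steel push plate, the plunger's head: 40 mm in X, 76 in Y, 12 thick; axes = face frame. At X = Y = 0; its top stands at Z = 30 mm released and 14 mm pressed home. It moves along Z only and springs back as soon as it is let go, unless the keeper traps it.
- plunger (a joint): Travel of the push plate into its housing, 0 (out) to 0.016 m (home). Spring: 4.5 N at 0, rising to 11.7 N at home. With the safety catch in, it stops after about 4 mm. The keeper's trap bar passes over it only beyond 0.012; once trapped, the plate rests up against the bar at about 0.012.
- keeper_bridge (a point): Centre of the bridge of the keeper, an aluminium frame round the push plate that slides along Y on two rails; axes = face frame. The bridge, 68 mm long in X, 8 wide in Y, Z = 34 to 46 mm, stands over the plate at Y = +22 mm plus the joint value. Fingers pressing on the plate between bridge and trap bar (62 mm clear gap in Y) can push the bridge to +Y while they keep pressing.
- keeper_trap (a point): Centre of the keeper's trap bar, across the frame's -Y end: 68 mm in X, 8 in Y, Z = 18 to 26 mm, at Y = -48 mm plus the joint value; axes = face frame. Two side strips (Z = 18 to 24 mm, 56 mm clear between them in X, each 6 mm wide) join it to the bridge. At the start it lies beyond the plate's -Y end.
- keeper (a joint): Travel of the keeper toward +Y, 0 to 0.022 m; starts at 0 to 0.004. While the push plate is not down, the trap bar runs into the plate's end at 0.006. At 0.022 it overlaps the plate by 16 mm. It slides with about 1.5 N and stays where it is left.
- catch_post (a point): Upper part of the black post of the safety catch, on its axis at Z = 42 mm; axes = face frame. The post is 10 mm in X by 24 in Y, stands along Z from 14 to 54 mm, at Y = 0, X = -67 mm minus the joint value. From its foot a steel bar (22 mm wide, Z = 2 to 14 mm) runs 53 mm to +X, under the keeper's strip, its tip under the push plate's edge.
- catch (a joint): How far the catch is pulled out toward -X (down the slope), 0 (in) to 0.030 m (fully out); starts at 0 to 0.006. It stops the push plate until about 0.011. It slides with about 2 N and stays where it is left.
- bottle_mid (a point): Bystander: clear bottle, black cap, 54 mm diameter, 165 high; point on its axis half-way up. Bottle, jar and lens stand take, in any order, three places: in front of the console's left and right front corners, and close behind its back.
- jar_mid (a point): Bystander: amber jar, white lid, 64 mm diameter, 110 high; point on its axis half-way up.
- lens_stand_mid (a point): Bystander: dark stand with a foot 60 mm across, 127 mm high, holding a black-rimmed lens 44 mm across; point on its axis 60 mm up.

How it is judged:
By the outcome, as a careful person would: the job done as asked, in the order asked, and still so for the second after the job is handed in, with the robot touching nothing.
It also fails if it takes over 51 s, if anything falls off the work surface, if the arm or the gripper's body presses on something with over 40 N, if the wrist force passes 120 N, or if a joint passes its speed limit or range.

ROBOT

A 6-joint arm with a two-finger parallel gripper is mounted at the origin on the work surface. World frame = base frame: x ahead of the robot, y to its left, z up, the work surface at z = 0. Lengths are in m, angles in rad, forces in N, time in s.
With the tool pointing down it reaches from about 0.275 to 0.725 m from the base axis. Payload 15.9 kg.
Tool frame: the origin (TCP) lies where the fingers leave the gripper's body, on its centre line; the fingertips stand arm.finger_overhang ahead of it and the grasp point (between the pads) lies 54 mm ahead of it (arm.finger_overhang is the distance from the TCP to the fingertips, in m); z points along the fingers, y is the direction in which the jaws open and shut (so a half turn about z gives the same grasp; the last joint's range is limited). The gripper opens to 85 mm and grips with 20 to 120 N. Pads are 22 mm wide; open, the fingers measure 114 mm over their backs; the gripper's body (76 mm by 85 mm) begins 54 mm behind the grasp point. The pads swing forward as they close: fully open they stand 13 mm farther back than shut.
Start: joints at [-1.141, 0.213, -0.034, 1.323, 0, 1.571], TCP at [0.208, -0.455, 0.304] pointing down, gripper open.
Joint ranges: [-2.98, 2.98], [-0.74, 1.72], [-1.14, 1.35], [-2.1, 2.04], [-1.57, 1.44], [-3.14, 3.14]. Speed limits (rad/s): [1.89, 1.89, 2.39, 2.57, 3.14, 3.14].

INTERFACE

Orientations are given as a unit quaternion [w, x, y, z].
In Python, from plant import arm gives the robot as it stands. The module is installed in compiled form; this text tells all that it offers.
- The arm moves only by the tool arm_command, never from a script. Its argument "targets" is a list of rows, each a list of 3 entries, a list of its own where there are three numbers: the shift along the tool's x, y, z in m, then the turn, a rotation vector about the tool's x, y, z in degrees, then the finger opening in m, from 0 to 0.0854. In form: [[[dx, dy, dz], [ax, ay, az], jaw], ...]. A call has exactly 10 rows; each row shifts and turns the commanded pose from where the row before left it, along the tool's axes as they then stand; what a row does not reach is not made up. A row lasts 1/12 s, in which the tool goes at most 41.7 mm and 7.16 degrees, less where a joint would pass 70% of its speed; a pose out of reach is approached as far as the arm can. A call with a gripper value outside its range is refused whole. The fingers move at their own pace and stop on an object; "newtons" is the grip in N (left out, the last holds). Time passes only in rows, so rows that do not move let the fingers close, or fill a call up. It gives the time, the measured TCP pose, the force and the opening at its end, in the units of the state.
- arm.sense(): the state, without advancing time (a new reading comes with each control period).
- arm.read_camera(name): name is "scene" or "top"; returns the picture (420x560x3 uint8, red, green, blue); there is no depth.
- arm.get_calibration(name): a dict with "intrinsics" (3x3 intrinsics, pixels), "dist_coeffs" ([k1, k2, p1, p2, k3] as OpenCV has them; the pictures are not rectified), "rvec" (rotation vector, rad) and "tvec" (3), from world to camera coordinates, as OpenCV has them. Camera axes: x right, y down, z forward; pixel columns grow to the right and rows downward; lengths in m; the calibration is good to about 2 mm. A picture is of the moment at which its call begins. get_calibration takes no time and is no camera call.
- arm.sign_off(): hands the job in, once; it reports no verdict.
Trained networks look in the newest picture that a camera, given by its name, has taken for a name from the list of things; names that differ only in an ending like _2 or _b are one class to them, and where a whole thing is asked for, a point or a joint stands for the part that bears it (a point fixed in the world has none). Each returns a list of dicts, best first, with "p" (0 to 1); they miss things now and then, are a little off and sometimes report something else, mostly with a low value. They report only what shows in the picture. A call takes as long as a camera call.
- arm.search_frame(camera, target): "position" ([x, y, z] in m, in the coordinates of the camera as it stood for that picture, good to about 4 mm: the middle of the surface that is visible of it).
The state is a dict: "clock": time; "qpos": joint angles; "joint_velocities": joint speeds; "effort": joint torques, N m; "tcp_pos": TCP position; "tool_rot": TCP orientation; "force": force on the tool from outside, world axes, zero at the start; "wrist_torque": the same for the moment, N m; "gripper_width": opening from 0.0 (shut) to 1.0 (fully open).
Only numpy, scipy, OpenCV 4.12 (cv2) and the standard library are available. Lean on these libraries where they do the work, as an engineer would, in place of code of your own. Each camera call takes 0.05 s, during which the arm holds its last target. There are 200 camera calls.

## Working session

There is one attempt and no reset: what is moved stays moved. The work goes in short steps, Python scripts to look and compute and a tool call to move; the robot and the scene stay as the last step left them, time stands still between calls to the robot, and variables do not carry over. Pictures are saved under pics/ and viewed, about 8 in all and at most 12, crops included, and the job is handed in when it is done.

Besides the shell and the picture viewer there is one more tool, called after "Emit:" as name(argument=value, ...), one argument or row to a line, values as JSON. arm_command: Moves the arm, as the interface text tells. Its arguments: {"type":"object","properties":{"targets":{"type":"array"},"newtons":{"type":"number"}},"required":["targets"]}

```bash
mkdir -p pics; cat > h.py <<'E'
import numpy as np, cv2
from plant import arm
def cal(n):
    c=arm.get_calibration(n); return np.array(c["intrinsics"]),np.array(c["dist_coeffs"]),cv2.Rodrigues(np.array(c["rvec"]))[0],np.array(c["tvec"]).ravel()
def shot(n,f=None):
    im=arm.read_camera(n)
    if f: cv2.imwrite('pics/'+f,im[:,:,::-1])
    return im
def find(n,t,k=2):
    K,D,R,T=cal(n)
    return [(round(d["p"],2),np.round(R.T@(np.array(d["position"])-T),4)) for d in arm.search_frame(n,t)[:k]]
def proj(n,P):
    K,D,R,T=cal(n); return cv2.projectPoints(np.array(P,float).reshape(-1,3),R,T,K,D)[0].reshape(-1,2)
E
python3 - <<'E'
from h import *
print(arm.sense()); print(arm.finger_overhang)
for n in("scene","top"):
    shot(n,n+'1.png'); K,D,R,T=cal(n); print(n,-R.T@T, R[2])
    for t in("console","plunger_top","keeper_bridge","keeper_trap","catch_post","bottle_mid","jar_mid","lens_stand_mid"): print(t,find(n,t))
E
```

```text
{'clock': 0.0, 'qpos': array([-1.14098562e+00,  2.13378753e-01, -3.50529561e-02,  1.32350360e+00,
        1.55307601e-05,  1.57079549e+00]), 'joint_velocities': array([ 4.59175715e-04, -6.11253763e-05,  1.36571556e-04, -7.38326711e-04,
        1.01304553e-03,  1.00900683e-03]), 'effort': array([ 5.25310810e-03, -6.86163354e+01,  4.87121701e+01,  1.76425005e-02,
        4.13660782e-04,  5.47743738e-06]), 'tcp_pos': array([ 0.20824539, -0.45428643,  0.30340726]), 'tool_rot': array([-5.58045538e-04,  9.76996335e-01,  2.13255331e-01, -1.13859520e-04]), 'force': array([0.31548235, 0.11669843, 0.79700347]), 'wrist_torque': array([-0.02074001, -0.0134454 ,  0.00540211]), 'gripper_width': 0.998442149426356}
0.0726
scene [ 1.20883386 -0.34499941  0.66545431] [-0.68127873  0.3761784  -0.62797222]
console [(0.71, array([ 0.6185, -0.0784,  0.0864])), (0.28, array([ 0.4927, -0.205 ,  0.0769]))]
plunger_top [(0.63, array([ 0.5809, -0.021 ,  0.1127]))]
keeper_bridge [(0.64, array([ 0.5844, -0.0255,  0.1219]))]
keeper_trap []
catch_post [(0.72, array([0.5832, 0.0397, 0.0732]))]
bottle_mid [(0.61, array([0.7232, 0.0574, 0.0902]))]
jar_mid [(0.65, array([ 0.4906, -0.202 ,  0.0755])), (0.28, array([ 0.5806, -0.0243,  0.1149]))]
lens_stand_mid [(0.73, array([0.4967, 0.1563, 0.022 ]))]
top [ 0.50810274 -0.00164348  0.7681238 ] [ 0.13438478  0.01903346 -0.99074641]
console [(0.7, array([ 0.5537, -0.0482,  0.1074]))]
plunger_top [(0.83, array([ 0.5579, -0.0185,  0.1144])), (0.26, array([ 0.5557, -0.0152,  0.1185]))]
keeper_bridge [(0.71, array([ 0.553 , -0.0175,  0.1191]))]
keeper_trap [(0.98, array([ 0.5613, -0.0161,  0.1201]))]
catch_post [(0.68, array([0.5816, 0.0369, 0.0794]))]
bottle_mid [(0.88, array([0.7004, 0.068 , 0.1102])), (0.31, array([ 0.5544, -0.0235,  0.1167]))]
jar_mid [(0.93, array([ 0.4735, -0.1859,  0.109 ]))]
lens_stand_mid [(0.92, array([0.4913, 0.1567, 0.0138]))]
```

```bash
sleep 1; ls pics
```

```text
scene1.png
top1.png
```

View pics/scene1.png

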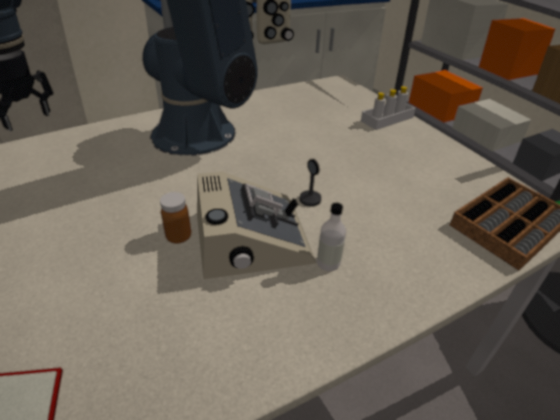

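View pics/top1.png

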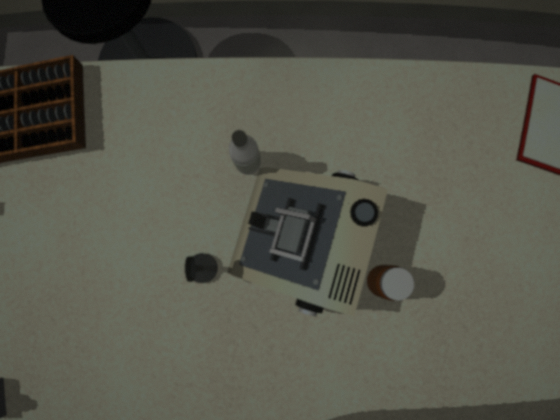

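Both views show the console with its front facing world +y (left in the top picture, plate near px (292,233)). The lens stand is at (202,268) and the bottle at (245,150), in front of the two corners. The jar is behind at (392,282). Next I'll enlarge a crop for the pose fit.

```bash
python3 - <<'E'
from h import *
im=cv2.imread('pics/top1.png')[155:325,215:405]
im=cv2.resize(im,None,fx=4,fy=4,interpolation=cv2.INTER_CUBIC)[:600]
im=(255*(im/255.)**.6).astype('uint8')
cv2.imwrite('pics/crop1.png',im)
E
```

```text
(no output)
```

View pics/crop1.png

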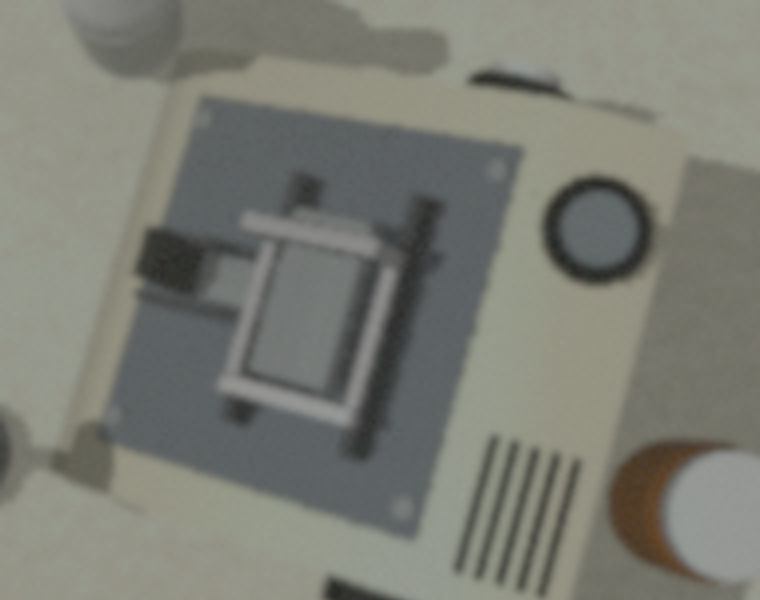

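```bash
cat >> h.py <<'E'
def c2w(p): # console pose -> origin of face, axes
    x,y,a=p[:3]; ex=np.array([np.cos(a),np.sin(a),0]); ey=np.array([-np.sin(a),np.cos(a),0]); ez=np.array([0,0,1.])
    return np.array([x,y,.085]),np.array([.866*ex+.5*ez,ey,-.5*ex+.866*ez])
def face(p,P):
    o,A=c2w(p); return o+np.array(P)@A
E
cat > fit.py <<'E'
from h import *
from scipy.optimize import least_squares
M=[(-34,-52,26,'k',219,388),(34,-52,26,'k',352,425),(-34,26,46,'k',244,212),(-34,18,46,'k',240,228),(34,26,46,'k',381,238),(34,18,46,'k',376,252),
(-20,38,30,'',300,208),(20,38,30,'',372,230),(-20,-38,30,'',248,378),(20,-38,30,'',325,392),(-72,12,54,'c',143,228),(-72,-12,54,'c',137,282)]
px=np.array([[m[4]/4+215,m[5]/4+155] for m in M])
def pts(p):
    P=np.array([m[:3] for m in M],float)/1e3
    for i,m in enumerate(M):
        if m[3]=='k':P[i,1]+=p[3]
        if m[3]=='c':P[i,0]-=p[4]
    return face(p,P)
f=lambda p:(proj('top',pts(p))-px).ravel()
r=least_squares(f,[.56,-.02,-1.9,.002,.003],x_scale=[.01,.01,.1,.01,.01],loss='soft_l1')
p=r.x;print(np.round(p,4),np.round(f(p).reshape(-1,2),1).tolist())
for n in('top','scene'):
    im=cv2.imread(f'pics/{n}1.png'); L=[]
    def box(a,b,c):
        import itertools
        V=np.array(list(itertools.product(*zip(a,b))))/1e3; q=proj(n,face(p,V))
        for i in range(8):
            for j in range(i):
                if (V[i]!=V[j]).sum()==1: L.append((q[i],q[j],c))
    k,c=p[3]*1e3,p[4]*1e3
    box((-20,-38,18),(20,38,30),(0,0,255));box((-34,18+k,34),(34,26+k,46),(0,255,0));box((-34,-52+k,18),(34,-44+k,26),(255,0,0));box((-72-c,-12,14),(-62-c,12,54),(0,255,255));box((-108,-130,0),(66,130,0),(255,0,255))
    qs=np.array([l[0] for l in L]); u,v=(qs.min(0)-12).astype(int); U,V=(qs.max(0)+12).astype(int)
    s=3; im=cv2.resize(im[v:V,u:U],None,fx=s,fy=s,interpolation=cv2.INTER_CUBIC)
    for a,b,c in L: cv2.line(im,*[tuple(int(t) for t in ((w-[u,v]+.5)*s)) for w in (a,b)],c,1)
    cv2.imwrite(f'pics/ov_{n}.png',im)
A=[cv2.imread(f'pics/ov_{n}.png') for n in('top','scene')]; h=max(a.shape[0] for a in A)
A=np.hstack([cv2.copyMakeBorder(a,0,h-a.shape[0],0,0,0) for a in A]); s=min(1,800/A.shape[1],600/h)
cv2.imwrite('pics/ov.png',cv2.resize(A,None,fx=s,fy=s))
E
python3 fit.py
```

```text
[ 0.5575 -0.0321 -1.8368  0.0048  0.0045] [[0.2, 0.3], [0.0, 0.2], [0.4, -0.5], [0.2, -0.2], [0.0, -0.3], [-0.0, 0.8], [-1.5, 0.2], [0.2, -1.5], [-0.2, -0.8], [0.1, 0.9], [1.0, 0.5], [-1.3, -0.1]]
```

View pics/ov.png

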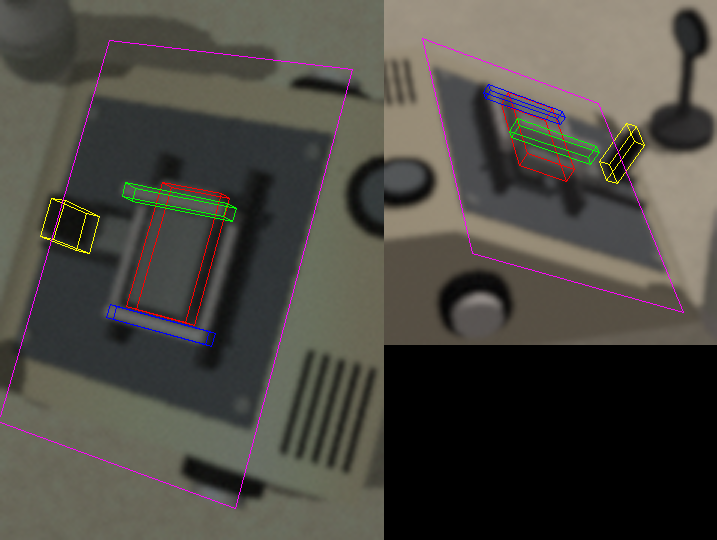

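The overlay fits the plate, bridge, trap bar and post in the top view to about 1 px, so I'll take this pose. Next I'll work out the approach.

```bash
cat >> h.py <<'E'
from scipy.spatial.transform import Rotation as Ro
P0=[0.5575,-0.0321,-1.8368]
def state():
    s=arm.sense(); q=np.array(s["tool_rot"]); return s,np.array(s["tcp_pos"]),Ro.from_quat(q[[1,2,3,0]])
def goal():
    o,A=c2w(P0); ty=A[1]; tz=-A[2]; tx=np.cross(ty,tz); return Ro.from_matrix(np.stack([tx,ty,tz],1))
def plan(F):
    "to TCP at face coords F (m), tool along -Z: shift now in tool axes; rotvec deg; shift after turning"
    s,p,R=state(); d=face(P0,F)-p; G=goal(); o,A=c2w(P0)
    print('t',round(s["clock"],2),'face tcp mm',np.round(A@(p-o)*1e3,1),'rotvec',np.round((R.inv()*G).as_rotvec(degrees=True),2),'shift now',np.round(R.inv().apply(d)*1e3,1),'after turn',np.round(G.inv().apply(d)*1e3,1),'F face',np.round(A@s["force"],1),'w',round(s["gripper_width"],3))
E
python3 - <<'E'
from h import *
plan([-.0715,0,.20]); print(face(P0,[-.0715,0,.20]),goal().as_matrix())
o,A=c2w(P0)
a=P0[2]
for n,q in dict(bottle=(.71,.063),jar=(.48,-.19),lens=(.493,.157)).items():
    d=np.array(q)-P0[:2]; print(n,d@[np.cos(a),np.sin(a)],d@[-np.sin(a),np.cos(a)])
E
```

```text
t 0.9 face tcp mm [ 541.9 -225.8  -60.1] rotvec [-13.12 -28.05 -48.96] shift now [ 597.2 -362.8   81.5] after turn [ 613.4  225.8 -260.1] F face [ 0.2  0.4 -0.3] w 0.997
[0.60006491 0.12412417 0.22245   ] [[ 2.27657160e-01  9.64829144e-01 -1.31441779e-01]
 [ 8.35560421e-01 -2.62877774e-01 -4.82425185e-01]
 [-5.00011000e-01  2.77555756e-17 -8.66019053e-01]]
bottle -0.13184411201478696 0.12213676812095649
jar 0.17271954921100985 -0.03326585817840196
lens -0.1654935746442303 -0.11194166673528926
```

Emit:
arm_command(
  targets=[
    [[0.034, -0.0207, 0], [0, 0, 0], 0.085],
    [[0.034, -0.0207, 0], [0, 0, 0], 0.085],
    [[0.034, -0.0207, 0], [0, 0, 0], 0.085],
    [[0.034, -0.0207, 0], [0, 0, 0], 0.085],
    [[0.034, -0.0207, 0], [0, 0, 0], 0.085],
    [[0.034, -0.0207, 0], [0, 0, 0], 0.085],
    [[0.034, -0.0207, 0], [0, 0, 0], 0.085],
    [[0.034, -0.0207, 0], [0, 0, 0], 0.085],
    [[0.034, -0.0207, 0], [0, 0, 0], 0.085],
    [[0.034, -0.0207, 0], [0, 0, 0], 0.085],
  ],
)

```text
clock: 1.73
tcp_pos: [0.4318, -0.1227, 0.3041]
tool_rot: [0.0, 0.977, 0.213, 0.0]
force: [1.3, -0.3, 0.1]
gripper_width: 0.997
```

Emit:
arm_command(
  targets=[
    [[0.034, -0.0207, 0], [0, 0, 0], 0.06],
    [[0.034, -0.0207, 0], [0, 0, 0], 0.06],
    [[0.034, -0.0207, 0], [0, 0, 0], 0.06],
    [[0.034, -0.0207, 0], [0, 0, 0], 0.06],
    [[0.034, -0.0207, 0], [0, 0, 0], 0.06],
    [[0.034, -0.0207, 0], [0, 0, 0], 0.06],
    [[0.034, -0.0207, 0], [0, 0, 0], 0.06],
    [[0, 0, 0], [0, 0, 0], 0.06],
    [[0, 0, 0], [0, 0, 0], 0.06],
    [[0, 0, 0], [0, 0, 0], 0.06],
  ],
)

```text
clock: 2.57
tcp_pos: [0.587, 0.1061, 0.3036]
tool_rot: [0.0, 0.977, 0.213, -0.0]
force: [0.1, -0.3, 0.4]
gripper_width: 0.7
```

Emit:
arm_command(
  targets=[
    [[0, 0, 0], [-1.458, -3.117, -5.44], 0.06],
    [[0, 0, 0], [-1.458, -3.117, -5.44], 0.06],
    [[0, 0, 0], [-1.458, -3.117, -5.44], 0.06],
    [[0, 0, 0], [-1.458, -3.117, -5.44], 0.06],
    [[0, 0, 0], [-1.458, -3.117, -5.44], 0.06],
    [[0, 0, 0], [-1.458, -3.117, -5.44], 0.06],
    [[0, 0, 0], [-1.458, -3.117, -5.44], 0.06],
    [[0, 0, 0], [-1.458, -3.117, -5.44], 0.06],
    [[0, 0, 0], [-1.458, -3.117, -5.44], 0.06],
    [[0, 0, 0], [0, 0, 0], 0.06],
  ],
)

```text
clock: 3.4
tcp_pos: [0.5866, 0.1059, 0.3035]
tool_rot: [0.158, 0.766, 0.588, -0.208]
force: [0.2, 0.7, -0.3]
gripper_width: 0.704
```

```bash
python3 -c "
from h import *
plan([-.0715,0,.15])"
```

```text
t 3.4 face tcp mm [-12.7  -8.2 259.6] rotvec [-0.01  0.21  0.32] shift now [ 59.2   8.5 109.4] after turn [ 58.8   8.2 109.6] F face [-0.8  0.   0.1] w 0.704
```

Emit:
arm_command(
  targets=[
    [[0.008, 0.0012, 0.0155], [0, 0, 0], 0.06],
    [[0.008, 0.0012, 0.0155], [0, 0, 0], 0.06],
    [[0.008, 0.0012, 0.0155], [0, 0, 0], 0.06],
    [[0.008, 0.0012, 0.0155], [0, 0, 0], 0.06],
    [[0.008, 0.0012, 0.0155], [0, 0, 0], 0.06],
    [[0.008, 0.0012, 0.0155], [0, 0, 0], 0.06],
    [[0.008, 0.0012, 0.0155], [0, 0.1, 0.15], 0.06],
    [[0.003, 0, 0.0], [0, 0.1, 0.15], 0.06],
    [[0, 0, 0], [0, 0, 0], 0.06],
    [[0, 0, 0], [0, 0, 0], 0.06],
  ],
)

```text
clock: 4.23
tcp_pos: [0.5946, 0.1006, 0.1818]
tool_rot: [0.157, 0.77, 0.584, -0.203]
force: [0.2, 0.2, -0.0]
gripper_width: 0.703
```

```bash
python3 -c "
from h import *
plan([-.0715,0,.095])
A=[]
for n,b in(('top',(230,180,330,280)),('scene',(230,160,330,260))):
    im=shot(n,n+'2.png'); print(n,find(n,'catch_post'))
    u,v,U,V=b; c=cv2.resize(im[v:V,u:U,::-1],None,fx=4,fy=4,interpolation=cv2.INTER_CUBIC); A.append((255*(c/255.)**.6).astype('uint8'))
cv2.imwrite('pics/look2.png',np.hstack(A))"
```

```text
t 4.23 face tcp mm [-70.9   0.9 152.8] rotvec [ 0.02 -0.27 -0.43] shift now [ 0.3 -0.9 57.8] after turn [ 0.6 -0.9 57.8] F face [-0.2  0.1  0.1] w 0.703
top []
scene [(0.58, array([0.5825, 0.0379, 0.0742])), (0.51, array([ 0.5828, -0.0241,  0.112 ]))]
```

View pics/look2.png

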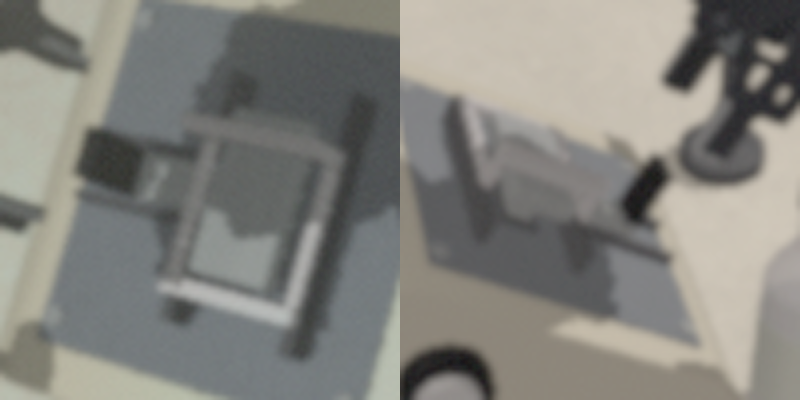

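The fingers straddle the post in Y: in the left half they are at about (80,55) and (30,212), with the post at (110,160). I'll go down and grip.

Emit:
arm_command(
  newtons=40,
  targets=[
    [[0, -0.0005, 0.01], [0, 0, 0], 0.06],
    [[0, -0.0005, 0.01], [0, 0, 0], 0.06],
    [[0, 0, 0.01], [0, 0, 0], 0.06],
    [[0, 0, 0.01], [0, 0, 0], 0.06],
    [[0, 0, 0.01], [0, 0, 0], 0.06],
    [[0, 0, 0.006], [0, 0, 0], 0.06],
    [[0, 0, 0], [0, 0, 0], 0.06],
    [[0, 0, 0], [0, 0, 0], 0.04],
    [[0, 0, 0], [0, 0, 0], 0.015],
    [[0, 0, 0], [0, 0, 0], 0.015],
  ],
)

```text
clock: 5.27
tcp_pos: [0.5868, 0.0747, 0.1326]
tool_rot: [0.157, 0.769, 0.585, -0.203]
force: [26.7, -1.9, 5.3]
gripper_width: 0.288
```

Emit:
arm_command(
  targets=[
    [[0, 0, 0], [0, 0, 0], 0.015],
    [[0, 0, 0], [0, 0, 0], 0.015],
    [[0, 0, 0], [0, 0, 0], 0.015],
    [[0.003, 0, 0], [0, 0, 0], 0.015],
    [[0.003, 0, 0], [0, 0, 0], 0.015],
    [[0.003, 0, 0], [0, 0, 0], 0.015],
    [[0.003, 0, 0], [0, 0, 0], 0.015],
    [[0, 0, 0], [0, 0, 0], 0.015],
    [[0, 0, 0], [0, 0, 0], 0.015],
    [[0, 0, 0], [0, 0, 0], 0.015],
  ],
)

```text
clock: 6.1
tcp_pos: [0.5905, 0.0848, 0.1267]
tool_rot: [0.158, 0.77, 0.585, -0.202]
force: [10.5, -0.4, 0.1]
gripper_width: 0.274
```

```bash
python3 -c "
from h import *
plan([-.0970,0,.095])"
```

```text
t 6.1 face tcp mm [-84.4   1.1  96.9] rotvec [ 0.2  -0.28 -0.39] shift now [12.6 -1.2  1.9] after turn [12.6 -1.1  1.9] F face [-2.  10.3  1.2] w 0.274
```

Emit:
arm_command(
  targets=[
    [[0.003, 0.001, 0], [0, 0, 0], 0.015],
    [[0.003, 0, 0], [0, 0, 0], 0.015],
    [[0.003, 0, 0], [0, 0, 0], 0.015],
    [[0.002, 0, 0], [0, 0, 0], 0.015],
    [[0.001, 0, 0], [0, 0, 0], 0.015],
    [[0.001, 0, 0], [0, 0, 0], 0.015],
    [[0.001, 0, 0], [0, 0, 0], 0.015],
    [[0, 0, 0], [0, 0, 0], 0.015],
    [[0, 0, 0], [0, 0, 0], 0.015],
    [[0, 0, 0], [0, 0, 0], 0.015],
  ],
)

```text
clock: 6.93
tcp_pos: [0.5938, 0.0953, 0.1201]
tool_rot: [0.158, 0.769, 0.584, -0.204]
force: [2.9, -7.8, 10.6]
gripper_width: 0.27
```

```bash
python3 -c "
from h import *
plan([-.0970,0,.095])"
```

```text
t 6.93 face tcp mm [-97.2   1.5  96.6] rotvec [ 0.12 -0.12 -0.35] shift now [-0.2 -1.5  1.6] after turn [-0.2 -1.5  1.6] F face [11.2  4.8  5.8] w 0.27
```

Emit:
arm_command(
  targets=[
    [[0.001, 0, 0], [0, 0, 0], 0.015],
    [[0.001, 0, 0], [0, 0, 0], 0.015],
    [[0.001, 0, 0], [0, 0, 0], 0.015],
    [[0, 0, 0], [0, 0, 0], 0.015],
    [[0, 0, 0], [0, 0, 0], 0.015],
    [[0, 0, 0], [0, 0, 0], 0.015],
    [[0, 0, 0], [0, 0, 0], 0.015],
    [[0, 0, 0], [0, 0, 0], 0.015],
    [[0, 0, 0], [0, 0, 0], 0.015],
    [[0, 0, 0], [0, 0, 0], 0.015],
  ],
)

```text
clock: 7.77
tcp_pos: [0.5941, 0.0958, 0.1195]
tool_rot: [0.159, 0.769, 0.584, -0.205]
force: [-1.6, -25.1, 21.0]
gripper_width: 0.271
```

```bash
python3 -c "
from h import *
plan([-.0970,0,.095])"
```

```text
t 7.77 face tcp mm [-98.    1.6  96.3] rotvec [ 0.13  0.13 -0.35] shift now [-1.  -1.6  1.3] after turn [-1.  -1.6  1.4] F face [31.8  5.   5.9] w 0.271
```

The catch is at its stop: 32 N of resistance and no further travel. I'll release it, retract and close the fingers.

Emit:
arm_command(
  targets=[
    [[-0.001, 0, 0], [0, 0, 0], 0.055],
    [[0, 0, 0], [0, 0, 0], 0.055],
    [[0, 0, 0], [0, 0, 0], 0.055],
    [[0, 0, 0], [0, 0, 0], 0.055],
    [[0, 0, -0.005], [0, 0, 0], 0.055],
    [[0, 0, -0.012], [0, 0, 0], 0.055],
    [[0, 0, -0.015], [0, 0, 0], 0.055],
    [[0, 0, -0.015], [0, 0, 0], 0.055],
    [[0, 0, -0.015], [0, 0, 0], 0.055],
    [[0, 0, 0], [0, 0, 0], 0.055],
  ],
)

```text
clock: 8.6
tcp_pos: [0.6026, 0.1289, 0.1741]
tool_rot: [0.157, 0.769, 0.585, -0.202]
force: [-0.5, 0.1, 0.1]
gripper_width: 0.642
```

```bash
python3 -c "
from h import *
plan([0,.003,.135])"
```

```text
t 8.6 face tcp mm [-100.2    1.2  160.7] rotvec [ 0.17 -0.31 -0.31] shift now [-100.4    2.3   25.2] after turn [-100.2    1.8   25.8] F face [ 0.1 -0.5  0.1] w 0.642
```

Emit:
arm_command(
  targets=[
    [[-0.012, -0.0004, 0], [0, 0, 0], 0.0],
    [[-0.012, -0.0004, 0], [0, 0, 0], 0.0],
    [[-0.012, -0.0004, 0], [0, 0, 0], 0.0],
    [[-0.012, -0.0004, 0], [0, 0, 0], 0.0],
    [[-0.012, -0.0004, 0], [0, 0, 0], 0.0],
    [[-0.012, -0.0004, 0], [0, 0, 0], 0.0],
    [[-0.012, -0.0004, 0], [0, 0, 0], 0.0],
    [[-0.012, -0.0004, 0], [0, -0.15, -0.15], 0.0],
    [[-0.004, 0, 0], [0, -0.15, -0.15], 0.0],
    [[0, 0, 0], [0, 0, 0], 0.0],
  ],
)

```text
clock: 9.43
tcp_pos: [0.5753, 0.0436, 0.2222]
tool_rot: [0.158, 0.768, 0.586, -0.206]
force: [0.7, 0.2, -0.8]
gripper_width: 0.001
```

```bash
python3 -c "
from h import *
plan([0,-.002,.110])
A=[]
for n,b in(('top',(220,180,320,280)),('scene',(220,150,320,250))):
    im=shot(n,n+'3.png'); print(n,find(n,'catch_post'))
    u,v,U,V=b; c=cv2.resize(im[v:V,u:U,::-1],None,fx=4,fy=4,interpolation=cv2.INTER_CUBIC); A.append((255*(c/255.)**.6).astype('uint8'))
cv2.imwrite('pics/look3.png',np.hstack(A))"
```

```text
t 9.43 face tcp mm [  1.3  -2.8 157.7] rotvec [ 0.02  0.1  -0.05] shift now [ 1.4  0.8 47.7] after turn [ 1.3  0.8 47.7] F face [-0.7  0.6 -0.6] w 0.001
top []
scene [(0.65, array([0.5856, 0.0555, 0.0647])), (0.2, array([ 0.4915, -0.203 ,  0.0757]))]
```

View pics/look3.png

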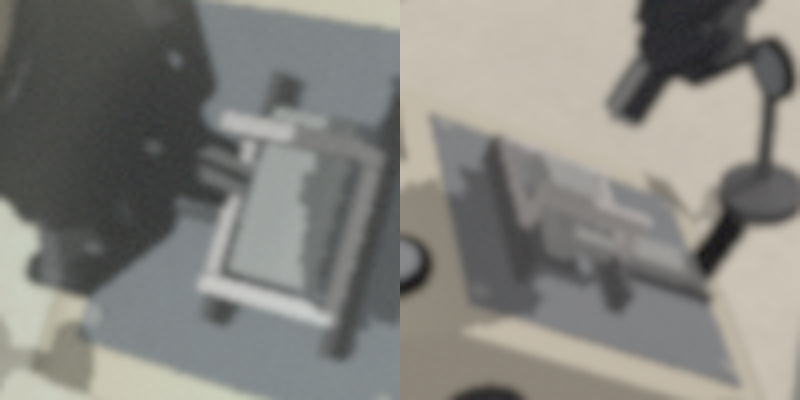

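The post is now well out, at (715,250) in the right half, and the closed fingers hang above the plate gap. I'll descend.

Emit:
arm_command(
  targets=[
    [[0.001, 0.001, 0.01], [0, 0, 0], 0.0],
    [[0, 0, 0.01], [0, 0, 0], 0.0],
    [[0, 0, 0.01], [0, 0, 0], 0.0],
    [[0, 0, 0.01], [0, 0, 0], 0.0],
    [[0, 0, 0.008], [0, 0, 0], 0.0],
    [[0, 0, 0.004], [0, 0, 0], 0.0],
    [[0, 0, 0.003], [0, 0, 0], 0.0],
    [[0, 0, 0.003], [0, 0, 0], 0.0],
    [[0, 0, 0], [0, 0, 0], 0.0],
    [[0, 0, 0], [0, 0, 0], 0.0],
  ],
)

```text
clock: 10.47
tcp_pos: [0.569, 0.0174, 0.171]
tool_rot: [0.158, 0.767, 0.586, -0.206]
force: [-2.5, 5.3, 4.8]
gripper_width: -0.003
```

```bash
python3 -c "
from h import *
plan([0,-.002,.086])"
```

```text
t 10.47 face tcp mm [-0.9 -2.  99.9] rotvec [0.01 0.08 0.01] shift now [-0.9 -0.  13.9] after turn [-0.9 -0.  13.9] F face [-1.5 -3.8  6.3] w -0.003
```

Contact with the plate: 6.3 N along Z, which matches the spring. I'll press home.

Emit:
arm_command(
  targets=[
    [[0, 0, 0.003], [0, 0, 0], 0.0],
    [[0, 0, 0.003], [0, 0, 0], 0.0],
    [[0, 0, 0.003], [0, 0, 0], 0.0],
    [[0, 0, 0.002], [0, 0, 0], 0.0],
    [[0, 0, 0.002], [0, 0, 0], 0.0],
    [[0, 0, 0.001], [0, 0, 0], 0.0],
    [[0, 0, 0], [0, 0, 0], 0.0],
    [[0, 0, 0], [0, 0, 0], 0.0],
    [[0, 0, 0], [0, 0, 0], 0.0],
    [[0, 0, 0], [0, 0, 0], 0.0],
  ],
)

```text
clock: 11.3
tcp_pos: [0.5675, 0.0113, 0.1604]
tool_rot: [0.158, 0.767, 0.587, -0.205]
force: [-6.5, 13.8, 21.8]
gripper_width: -0.002
```

```bash
python3 -c "
from h import *
plan([0,-.002,.086])"
```

```text
t 11.3 face tcp mm [-0.8 -1.8 87.5] rotvec [0.11 0.01 0.02] shift now [-0.8 -0.2  1.5] after turn [-0.8 -0.2  1.5] F face [ 0.8 -9.9 24.7] w -0.002
```

Home: 24.7 N exceeds the spring's 11.7 N. I'll slide toward +Y while pressing.

Emit:
arm_command(
  targets=[
    [[0, 0.002, 0], [0, 0, 0], 0.0],
    [[0, 0.002, 0], [0, 0, 0], 0.0],
    [[0, 0.002, 0], [0, 0, 0], 0.0],
    [[0, 0.002, 0], [0, 0, 0], 0.0],
    [[0, 0.002, 0], [0, 0, 0], 0.0],
    [[0, 0.002, 0], [0, 0, 0], 0.0],
    [[0, 0.002, 0], [0, 0, 0], 0.0],
    [[0, 0.002, 0], [0, 0, 0], 0.0],
    [[0, 0.002, 0], [0, 0, 0], 0.0],
    [[0, 0.0, 0], [0, 0, 0], 0.0],
  ],
)

```text
clock: 12.13
tcp_pos: [0.5839, 0.0069, 0.1601]
tool_rot: [0.157, 0.767, 0.587, -0.206]
force: [-15.5, 19.3, 24.8]
gripper_width: -0.0
```

```bash
python3 -c "
from h import *
plan([0,.0255,.086])"
```

```text
t 12.13 face tcp mm [-1.  15.2 87.3] rotvec [-0.03 -0.    0.1 ] shift now [-1.1 10.3  1.3] after turn [-1.  10.3  1.3] F face [ -0.2 -20.   28.8] w -0.0
```

Emit:
arm_command(
  targets=[
    [[0, 0.002, 0], [0, 0, 0], 0.0],
    [[0, 0.002, 0], [0, 0, 0], 0.0],
    [[0, 0.002, 0], [0, 0, 0], 0.0],
    [[0, 0.001, 0], [0, 0, 0], 0.0],
    [[0, 0.001, 0], [0, 0, 0], 0.0],
    [[0, 0.001, 0], [0, 0, 0], 0.0],
    [[0, 0, 0], [0, 0, 0], 0.0],
    [[0, 0, 0], [0, 0, 0], 0.0],
    [[0, 0, 0], [0, 0, 0], 0.0],
    [[0, 0, 0], [0, 0, 0], 0.0],
  ],
)

```text
clock: 12.97
tcp_pos: [0.5926, 0.0044, 0.1601]
tool_rot: [0.157, 0.767, 0.587, -0.206]
force: [-13.3, 16.2, 22.5]
gripper_width: 0.003
```

```bash
python3 -c "
from h import *
plan([0,.0255,.086])"
```

```text
t 12.97 face tcp mm [-1.  24.3 87.2] rotvec [-0.    0.02  0.08] shift now [-1.   1.2  1.3] after turn [-1.   1.2  1.3] F face [  0.7 -17.1  25.6] w 0.003
```

Not at the stop yet, so I'll go on in small steps.

Emit:
arm_command(
  targets=[
    [[0, 0.001, 0], [0, 0, 0], 0.0],
    [[0, 0.001, 0], [0, 0, 0], 0.0],
    [[0, 0.001, 0], [0, 0, 0], 0.0],
    [[0, 0, 0], [0, 0, 0], 0.0],
    [[0, 0, 0], [0, 0, 0], 0.0],
    [[0, 0, 0], [0, 0, 0], 0.0],
    [[0, 0, 0], [0, 0, 0], 0.0],
    [[0, 0, 0], [0, 0, 0], 0.0],
    [[0, 0, 0], [0, 0, 0], 0.0],
    [[0, 0, 0], [0, 0, 0], 0.0],
  ],
)

```text
clock: 13.8
tcp_pos: [0.5954, 0.0037, 0.16]
tool_rot: [0.157, 0.767, 0.587, -0.206]
force: [-14.2, 17.2, 22.0]
gripper_width: 0.001
```

```bash
python3 -c "
from h import *
plan([0,.0255,.086])
A=[]
for n,b in(('top',(220,180,320,280)),('scene',(220,150,320,250))):
    im=shot(n,n+'4.png')
    u,v,U,V=b; c=cv2.resize(im[v:V,u:U,::-1],None,fx=4,fy=4,interpolation=cv2.INTER_CUBIC); A.append((255*(c/255.)**.6).astype('uint8'))
cv2.imwrite('pics/look4.png',np.hstack(A))"
```

```text
t 13.8 face tcp mm [-1.  27.1 87.2] rotvec [-0.02  0.02  0.09] shift now [-1.  -1.6  1.2] after turn [-1.  -1.6  1.2] F face [ -0.2 -18.2  25.5] w 0.001
```

View pics/look4.png

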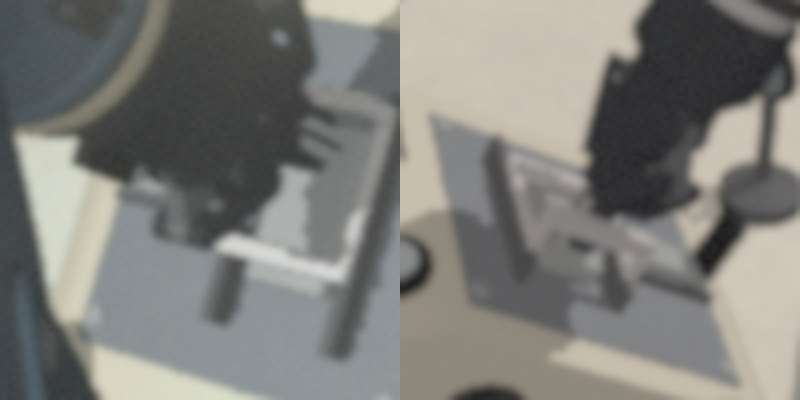

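The trap bar is already over the plate: its end shows below the bar at (285,280) in the left half. I'll push on until the stop is felt.

Emit:
arm_command(
  targets=[
    [[0, 0.001, 0], [0, 0, 0], 0.0],
    [[0, 0.001, 0], [0, 0, 0], 0.0],
    [[0, 0.001, 0], [0, 0, 0], 0.0],
    [[0, 0, 0], [0, 0, 0], 0.0],
    [[0, 0, 0], [0, 0, 0], 0.0],
    [[0, 0, 0], [0, 0, 0], 0.0],
    [[0, 0, 0], [0, 0, 0], 0.0],
    [[0, 0, 0], [0, 0, 0], 0.0],
    [[0, 0, 0], [0, 0, 0], 0.0],
    [[0, 0, 0], [0, 0, 0], 0.0],
  ],
)

```text
clock: 14.73
tcp_pos: [0.5961, 0.0034, 0.1599]
tool_rot: [0.155, 0.767, 0.588, -0.208]
force: [-35.3, 26.9, 33.7]
gripper_width: -0.004
```

```bash
python3 -c "
from h import *
plan([0,.0255,.086])"
```

```text
t 14.73 face tcp mm [-1.  28.  87.1] rotvec [-0.26  0.03  0.24] shift now [-1.  -2.5  1.1] after turn [-1.  -2.5  1.1] F face [  2.4 -41.1  37.5] w -0.004
```

The stop is reached: the force jumped to 41 N with only 0.9 mm of motion. I'll back off the bridge 4 mm and lift straight up.

Emit:
arm_command(
  targets=[
    [[0, -0.002, 0], [0, 0, 0], 0.0],
    [[0, -0.002, 0], [0, 0, 0], 0.0],
    [[0, -0.002, 0], [0, 0, 0], 0.0],
    [[0, 0, -0.003], [0, 0, 0], 0.0],
    [[0, 0, -0.005], [0, 0, 0], 0.0],
    [[0, 0, -0.01], [0, 0, 0], 0.0],
    [[0, 0, -0.015], [0, 0, 0], 0.0],
    [[0, 0, -0.015], [0, 0, 0], 0.0],
    [[0, 0, -0.015], [0, 0, 0], 0.0],
    [[0, 0, -0.015], [0, 0, 0], 0.0],
  ],
)

```text
clock: 15.57
tcp_pos: [0.6035, 0.0413, 0.227]
tool_rot: [0.158, 0.767, 0.586, -0.206]
force: [1.4, 0.1, -0.2]
gripper_width: -0.0
```

Emit:
arm_command(
  targets=[
    [[0, 0, -0.015], [0, 0, 0], 0.0],
    [[-0.01, 0, -0.025], [0, 0, 0], 0.0],
    [[-0.01, 0, -0.025], [0, 0, 0], 0.0],
    [[-0.02, 0, -0.025], [0, 0, 0], 0.0],
    [[-0.02, 0, -0.02], [0, 0, 0], 0.0],
    [[-0.03, 0, 0], [0, 0, 0], 0.0],
    [[-0.03, 0, 0], [0, 0, 0], 0.0],
    [[-0.03, 0, 0], [0, 0, 0], 0.0],
    [[-0.03, 0, 0], [0, 0, 0], 0.0],
    [[0, 0, 0], [0, 0, 0], 0.0],
  ],
)

```text
clock: 16.4
tcp_pos: [0.576, -0.0597, 0.4155]
tool_rot: [0.159, 0.769, 0.585, -0.205]
force: [-0.2, 0.5, 0.9]
gripper_width: -0.001
```

```bash
python3 -c "
from h import *
plan([0,.0255,.086])
A=[]
for n,b in(('top',(170,130,420,320)),('scene',(150,140,380,280))):
    im=shot(n,n+'5.png')
    for t in('bottle_mid','jar_mid','lens_stand_mid'): print(n,t,find(n,t,1))
    u,v,U,V=b
for n,b in(('top',(220,180,320,280)),('scene',(220,150,320,250))):
    im=cv2.imread('pics/'+n+'5.png')
    u,v,U,V=b; c=cv2.resize(im[v:V,u:U],None,fx=4,fy=4,interpolation=cv2.INTER_CUBIC); A.append((255*(c/255.)**.6).astype('uint8'))
cv2.imwrite('pics/look5.png',np.hstack(A))"
```

```text
t 16.4 face tcp mm [184.1  25.1 275.3] rotvec [ 0.17  0.09 -0.27] shift now [184.4  -1.  189. ] after turn [184.1   0.4 189.3] F face [ 0.1 -0.3  1. ] w -0.001
top bottle_mid []
top jar_mid [(0.73, array([ 0.4762, -0.1875,  0.1079]))]
top lens_stand_mid [(0.67, array([0.4912, 0.1593, 0.0135]))]
scene bottle_mid [(0.57, array([0.7251, 0.0561, 0.0893]))]
scene jar_mid [(0.69, array([ 0.4897, -0.204 ,  0.0773]))]
scene lens_stand_mid [(0.57, array([0.4943, 0.1551, 0.0204]))]
```

View pics/look5.png

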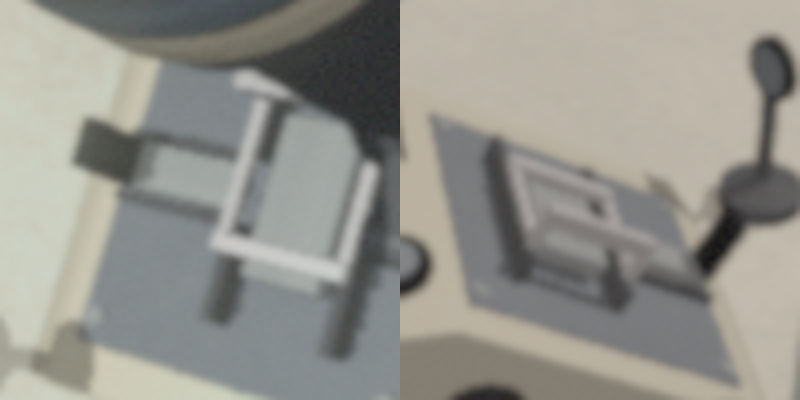

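The keeper is fully across: the trap bar runs (212,242)–(345,275) over the plate, whose end shows below it. The catch is out, with the post at (105,150). I'll check both against the model and hand in if they agree.

```bash
python3 -c "
from h import *
for k in (.018,.022): print(k,(proj('top',face(P0,[(-.034,-.052+k,.026),(.034,-.052+k,.026)]))-[220,180])*4)
for c in (.026,.03): print(c,(proj('top',face(P0,[(-.072-c,.012,.054),(-.072-c,-.012,.054)]))-[220,180])*4)
"
```

```text
0.018 [[208.14545735 260.63077019]
 [340.49624002 295.56521488]]
0.022 [[210.62180822 251.9585494 ]
 [343.02388019 286.37871264]]
0.026 [[ 89.94610739 122.02820688]
 [ 74.90484353 172.50105328]]
0.03 [[ 83.16253697 120.56147775]
 [ 68.14261331 170.86628739]]
```

```bash
python3 -c "
from h import *
print(arm.sign_off(), arm.sense()['clock'])"
```

```text
the job is handed in; nothing more can be done
the job is handed in; nothing more can be done
```

The plunger is locked for transport and the job is handed in, at about 17 s on the robot's clock (limit 51 s). I pulled the catch out, pressed the plate home with closed fingers, pushed the keeper across while holding the plate down, then lifted clear.

- **Catch:** it hit its stop at about 32 N with almost no further movement. In the last picture the post's edge fits 26 to 30 mm out; that reading is too coarse to separate those, so "fully out" rests on the stop force.
- **Plate and keeper:** the plate met its stop at about 25 N. The keeper met its stop when the sideways force jumped from 18 to 41 N. After letting go, the trap bar matched its 22 mm position in the top picture to about 1 px and still covered the plate.
- **Bottle, jar and lens stand:** the networks found all three within about 3 mm of where they started, which is within measuring error. In the last top picture the bottle was not found, so it was checked from the scene camera only.
- **Robot:** the arm is clear of everything and the force reading is about 1 N or less.

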